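# Clear the crushing plate

## Robot

A 6-joint arm with a two-finger parallel gripper is mounted at the origin on the work surface. World frame = base frame: x ahead of the robot, y to its left, z up, the work surface at z = 0. Lengths are in m, angles in rad, forces in N, time in s.
With the tool pointing down it reaches from about 0.35 to 0.775 m from the base axis. Payload 7.3 kg.
Tool frame: the origin (TCP) lies midway between the tips of the shut fingers; the grasp point (between the pads) lies 19 mm behind it; z points along the fingers, y is the direction in which the jaws open and shut (so a half turn about z gives the same grasp; the last joint's range is limited). The gripper opens to 92 mm and grips with 3 to 60 N. Pads are 19 mm wide; open, the fingers measure 130 mm over their backs; the gripper's body (75 mm by 190 mm) begins 47 mm behind the grasp point.
Start: joints at [-1.456, 0.342, 1.524, -0, 1.275, -0.146], TCP at [0.135, -0.507, 0.227] pointing down, gripper open.
Joint ranges: [-2.53, 2.53], [-0.77, 2.02], [0.04, 2.7], [-1, 4.14], [0.28, 2.66], [-3.11, 3.11]. Speed limits (rad/s): [2.57, 2.57, 3.14, 3.14, 3.14, 3.14].

## Interface

Orientations are given as [roll, pitch, yaw] about the fixed x, y, z axes, in that order (R = Rz(yaw) Ry(pitch) Rx(roll)).
In Python, from cell import robot gives the robot as it stands.
- The arm moves only by the shell command python3 -m crank 'ROWS' [FORCE]. ROWS is a JSON object of lists of equal length, an entry for each row: "claw": the opening, from 0 (shut) to 1 (fully open); "delta_pos": the shift along the tool's x, y, z in units of 25 mm (1.0 is 25 mm), a list of three; "roll": the turn about the tool's z in units of 6 degrees (1.0 is 6 degrees). In form: {"claw": [claw, ...], "delta_pos": [[dx, dy, dz], ...], "roll": [roll, ...]}. A call has exactly 8 rows; each row is the pose to reach, as a shift and turn from the pose commanded when the call began, along the tool's axes at that moment; what a row does not reach only later rows make up. A row lasts 1/12 s, in which the tool goes at most 41.7 mm and 7.16 degrees, less where a joint would pass 70% of its speed; a pose out of reach is approached as far as the arm can. A call with a gripper value outside its range is refused whole. The fingers move at their own pace and stop on an object; FORCE is the grip in N (left out, the last holds). Time passes only in rows, so rows that repeat a pose let the fingers close, or fill a call up. It gives the time, the measured TCP pose, the force and the opening at its end, in the units of the state.
- robot.observe(): the state, without advancing time (a new reading comes with each control period).
- robot.read_camera(name): name is "scene" or "top"; returns a dict with "color" (480x640x3 uint8, blue, green, red), "fx", "fy", "cx", "cy" (pixels), "rvec" (rotation vector, rad) and "tvec" (3), from world to camera coordinates, as OpenCV has them. Camera axes: x right, y down, z forward; pixel columns grow to the right and rows downward; lengths in m; the calibration is good to about 2 mm. A picture is of the moment at which its call begins. There is no depth.
- robot.hand_in(): hands the job in, once; it reports no verdict.
The state is a dict: "time": time; "qpos": joint angles; "qvel": joint speeds; "joint_efforts": joint torques, N m; "tool_pos": TCP position; "tool_rot": TCP orientation; "contact_force": force on the tool from outside, world axes, zero at the start; "torque": the same for the moment, N m; "opening": finger opening in m.
Only numpy, scipy, OpenCV 4.12 (cv2) and the standard library are available. Lean on these libraries where they do the work, as an engineer would, in place of code of your own. Each camera call takes 0.05 s, during which the arm holds its last target.

## Task

Pick up the scraper block and wipe all five loose brick chips off the steel deck, over its open edge into the catch tray. Then stand the scraper upright on its rubber mat again and let go. Touch the chips with the scraper only, never with the robot itself, and leave the sieve pan, jar and beaker where they are.

Things in the scene. Friction and masses are not known exactly. Their poses are not given: they have to be found in the camera images.
- stand: Fixed stand: flat steel deck with an aluminium catch tray built on its far end. Origin on the bench under the deck's middle; +x along the deck to the tray, y across, z up. Deck x -85 to 85 mm, top 50 above the bench, both ends open, side rims from y = +/-75 to +/-81, 12 high. Turned up to 0.3 rad from straight out of the robot.
- edge (a point): Middle of the deck's open edge over the tray (stand x = 85 mm), at deck height (50 mm above the bench); axes as the stand's.
- tray (a point): Near the middle of the tray's inner floor (stand x = 129 mm, 5 mm above the bench); axes as the stand's. The tray adjoins the deck's edge and lies lower: inside stand x 85 to 173, y -75 to 75, walls 40 mm above the bench.
- mat: Fixed black rubber mat, 110 (x) by 160 (y), 4 thick; origin at the centre of its underside on the bench. It lies left or right of the stand.
- scraper: Loose hand scraper block, 0.15 to 0.31 kg, standing upright on the mat. White plastic foot 30 (x) by 100 (y) by 25 high, with a wooden grip 24 (x) by 70 (y) on top of it, from 25 to 76 above the underside. Origin: centre of the underside of the foot. z up, y along the foot's length; a half turn looks the same. Pinch the grip across its 24 mm (x).
- sieve: Loose round steel sieve pan, 150 across, 45 high, bystander; origin at the centre of its underside.
- jar: Loose amber glass jar, about 60 across, 90 high, bystander; origin at the centre of its underside.
- beaker: Loose clear glass beaker, about 64 across, 85 high, bystander; origin at the centre of its underside.
- chip1: Loose chip of broken dull brown brick, about 24 by 17 by 13 high, 11 g, lying on the deck at the start; origin at its middle.
- chip2: Loose chip of broken dull brown brick, about 20 by 18 by 12 high, 11 g, lying on the deck at the start; origin at its middle.
- chip3: Loose chip of broken dull brown brick, about 22 by 15 by 14 high, 11 g, lying on the deck at the start; origin at its middle.
- chip4: Loose chip of broken dull brown brick, about 19 by 16 by 13 high, 11 g, lying on the deck at the start; origin at its middle.
- chip5: Loose chip of broken dull brown brick, about 25 by 16 by 12 high, 11 g, lying on the deck at the start; origin at its middle.
Not all that is in view belongs to the job. Leave any orange look-alike of the scraper alone.

How it is judged:
On the way, in this order (a step that is already met when the one before it is completed fails the run):
1. the scraper is lifted off its mat (z of scraper in the frame of mat above 0.03 m), for 0.1 s.
2. all five chips lie in the catch tray (x of chip1 in the frame of stand between 0.085 and 0.175 m and y of chip1 in the frame of stand between -0.077 and 0.077 m and z of each of chip1, chip2, chip3, chip4, chip5 in the frame of stand below 0.043 m and x of chip2 in the frame of stand between 0.085 and 0.175 m and y of chip2 in the frame of stand between -0.077 and 0.077 m and x of chip3 in the frame of stand between 0.085 and 0.175 m and y of chip3 in the frame of stand between -0.077 and 0.077 m and x of chip4 in the frame of stand between 0.085 and 0.175 m and y of chip4 in the frame of stand between -0.077 and 0.077 m and x of chip5 in the frame of stand between 0.085 and 0.175 m and y of chip5 in the frame of stand between -0.077 and 0.077 m), for 0.2 s.
At the end, for the whole second after the job is handed in: All five chips are at rest inside the tray, middles between its walls and under 43 mm above the bench; the scraper stands upright (within 0.1 rad), still, on the mat, its middle within 45 mm of the mat's along each mat axis, its underside within 5 mm of the mat's top (all of step 2 and x of scraper in the frame of mat between -0.045 and 0.045 m and y of scraper in the frame of mat between -0.045 and 0.045 m and z of scraper in the frame of mat below 0.009 m and angle between scraper's own z axis and vertical below 0.1 rad and linear speed of scraper below 0.02 m/s and linear speed of each of chip1, chip2, chip3, chip4, chip5 below 0.03 m/s); the robot touches nothing.
It fails at once if the robot itself (fingers or arm) presses on a chip (contact force between any of the fingers, the arm and chip1 above 0.5 N or contact force between any of the fingers, the arm and chip2 above 0.5 N or contact force between any of the fingers, the arm and chip3 above 0.5 N or contact force between any of the fingers, the arm and chip4 above 0.5 N or contact force between any of the fingers, the arm and chip5 above 0.5 N).
It fails at once if the sieve pan, the jar or the beaker is moved more than 20 mm (distance of any of sieve, jar, beaker from where it was at the start of the episode above 0.02 m).
It also fails if it takes over 54 s, if anything falls off the work surface, if the arm or the gripper's body presses on something with over 40 N, if the wrist force passes 120 N, or if a joint passes its speed limit or range.

## Working session

There is one attempt and no reset: what is moved stays moved. The work goes in short steps, Python scripts to look and compute and a shell command to move; the robot and the scene stay as the last step left them, time stands still between calls to the robot, and variables do not carry over. Pictures are saved under pics/ and viewed, and the job is handed in when it is done.

```bash
ls; mkdir -p pics; python3 - <<'E'
from cell import robot
import cv2,json
print(robot.observe())
for n in("scene","top"):
    c=robot.read_camera(n);cv2.imwrite(f"pics/{n}0.png",c["color"])
    print(n,{k:v for k,v in c.items() if k!="color"})
E
```

```text
pics
{'time': 0.0, 'qpos': array([-1.45598337e+00,  3.42725441e-01,  1.52506565e+00, -2.48272927e-05,
        1.27539187e+00, -1.45995468e-01]), 'qvel': array([-0.00169773,  0.00024345,  0.00087613, -0.00196205,  0.00109944,
        0.00099356]), 'joint_efforts': array([-1.83317993e-04, -4.31238413e+01, -2.44222641e+01,  7.18115293e-02,
        5.61441388e-02, -1.30817866e-04]), 'tool_pos': array([ 0.13534412, -0.50681   ,  0.22602658]), 'tool_rot': array([-3.14001581e+00, -2.07866614e-04,  2.60815508e-01]), 'contact_force': array([-0.15851164,  0.60541807,  0.22577285]), 'torque': array([-0.00241287,  0.03769937, -0.0304476 ]), 'opening': 0.09153007781055583}
scene {'fx': 446.6540198829265, 'fy': 446.6540198829265, 'cx': 329.09713890616064, 'cy': 236.78113177765064, 'rvec': array([ 2.15398275,  1.11335423, -0.47219079]), 'tvec': array([-0.30649024, -0.26413476,  1.21490061])}
top {'fx': 529.3730678944194, 'fy': 529.3730678944194, 'cx': 311.9733316645154, 'cy': 240.64107573326902, 'rvec': array([ 2.20710027, -2.14840235,  0.1040111 ]), 'tvec': array([-0.02700597,  0.55749259,  1.16665555])}
```

View pics/scene0.png

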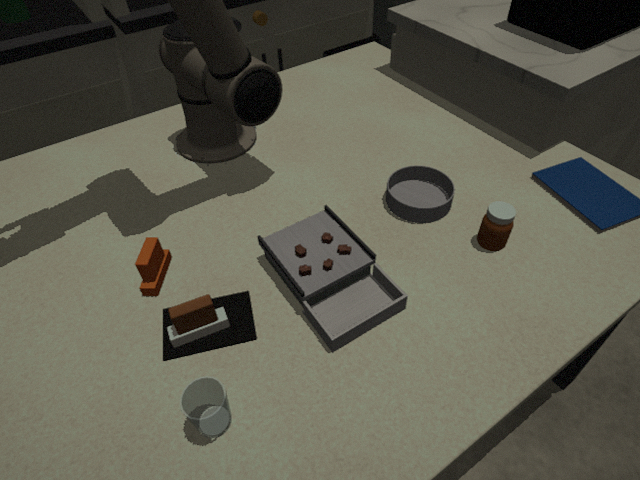

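View pics/top0.png

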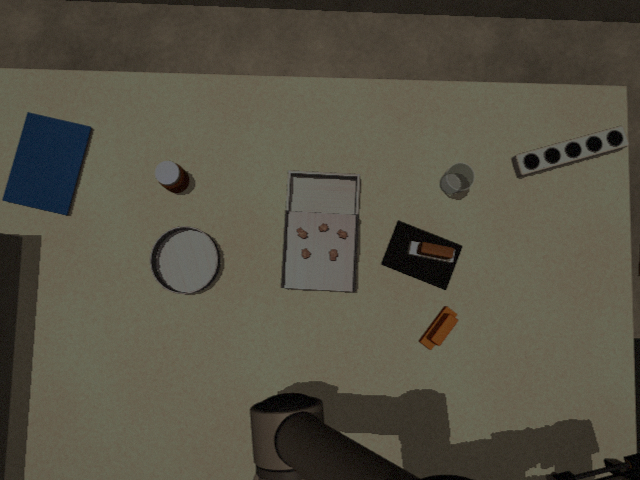

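In the pictures, the things that could pass for the scraper are:
- A white foot with a wooden grip, on the black mat (top 432,250; scene 197,318).
- An all-orange look-alike, off the mat (top 438,327; scene 152,266).

I choose the white and wood one on the mat. The chips are at about top (302,233), (323,228), (342,234), (306,254) and (333,255). The deck and tray span top (283–360, 172–292), with the tray at the upper (far) end. Next I check a crop and measure.

```bash
cat > h.py <<'E'
import cv2,numpy as np
from cell import robot
def ray(c,uv):
    R,_=cv2.Rodrigues(c["rvec"]);K=np.array([[c["fx"],0,c["cx"]],[0,c["fy"],c["cy"]],[0,0,1]])
    d=(R.T@np.linalg.inv(K)@np.c_[np.atleast_2d(uv),np.ones(len(np.atleast_2d(uv)))].T).T
    return -R.T@c["tvec"],d
def onz(c,uv,z):
    o,d=ray(c,uv);return o+d*((z-o[2])/d[:,2])[:,None]
def proj(c,P):
    K=np.array([[c["fx"],0,c["cx"]],[0,c["fy"],c["cy"]],[0,0,1]])
    return cv2.projectPoints(np.float64(P).reshape(-1,1,3),c["rvec"],c["tvec"],K,None)[0].reshape(-1,2)
def crop(c,x0,y0,x1,y1,s,fn,gain=1.6):
    im=cv2.resize(c["color"][y0:y1,x0:x1],None,fx=s,fy=s,interpolation=cv2.INTER_CUBIC)
    cv2.imwrite(fn,cv2.convertScaleAbs(im,alpha=gain))
E
python3 - <<'E'
from h import *
t=robot.read_camera("top");s=robot.read_camera("scene")
crop(t,270,160,470,300,4,"pics/tc.png");crop(s,150,190,420,360,2.9,"pics/sc.png")
im=t["color"];g=im.max(2)
# mat
m=np.uint8(g<32)*255
m2=np.zeros_like(m);m2[210:300,370:470]=m[210:300,370:470]
cs,_=cv2.findContours(m2,cv2.RETR_EXTERNAL,cv2.CHAIN_APPROX_NONE);c=max(cs,key=cv2.contourArea)
r=cv2.minAreaRect(c);b=cv2.boxPoints(r);print("mat px",r,b.tolist());w=onz(t,b,.004);print(w.round(4),w.mean(0))
for i in range(4):
    d=w[(i+1)%4]-w[i];print(np.linalg.norm(d).round(4),np.arctan2(d[1],d[0]).round(3))
hsv=cv2.cvtColor(im,cv2.COLOR_BGR2HSV)
for (u,v) in [(435,250),(413,248),(302,233),(320,200),(320,280),(370,230),(438,327)]:print((u,v),im[v,u],hsv[v,u])
E
```

```text
mat px ((421.351806640625, 254.9421844482422), (69.32301330566406, 46.98786544799805), 21.317913055419922) [[380.5208740234375, 264.2276916503906], [397.60296630859375, 220.45481872558594], [462.1827392578125, 245.65667724609375], [445.10064697265625, 289.4295654296875]]
[[ 0.5101 -0.17    0.004 ]
 [ 0.6119 -0.2079  0.004 ]
 [ 0.5578 -0.3568  0.004 ]
 [ 0.4567 -0.318   0.004 ]] [ 0.53413494 -0.2631769   0.004     ]
0.1086 -0.356
0.1585 -1.92
0.1083 2.775
0.1573 1.224
(435, 250) [24 39 69] [ 10 166  69]
(413, 248) [109 109 108] [ 90   2 109]
(302, 233) [55 70 91] [ 12 101  91]
(320, 200) [ 98 107 108] [ 27  24 108]
(320, 280) [ 99 105 106] [ 26  17 106]
(370, 230) [ 85 103 106] [ 26  51 106]
(438, 327) [ 9 17 43] [  7 202  43]
```

View pics/tc.png

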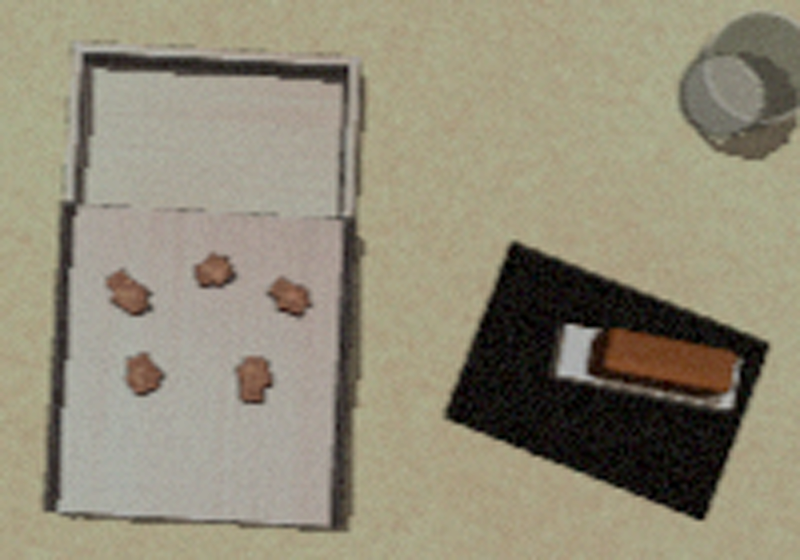

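View pics/sc.png

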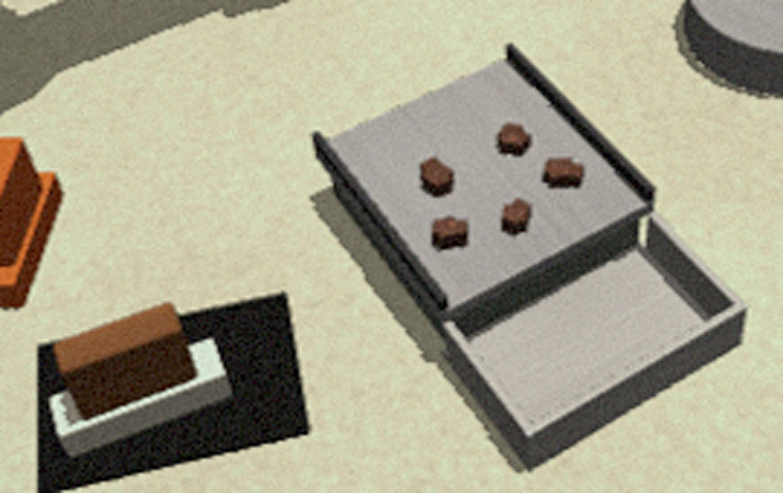

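```bash
python3 - <<'E'
from h import *
t=robot.read_camera("top");s=robot.read_camera("scene")
def cp(l):return np.array(l,float)/4+[270,160]-0.375
# deck corners top
w=onz(t,cp([[58,513],[332,527],[347,215],[76,206]]),.05);print("deck top cam",w.round(4))
def sp(l):return np.array(l,float)/2.9+[150,190]-0.33
ws=onz(s,sp([[506,60],[328,137],[447,306],[652,207]]),.05);print("deck scene cam (farL.. )",ws.round(4))
for c in(t,s):
    hsv=cv2.cvtColor(c["color"],cv2.COLOR_BGR2HSV)
    m=cv2.inRange(hsv,(3,85,20),(16,255,150))
    z=np.zeros_like(m)
    if c is t: z[215:275,288:355]=m[215:275,288:355]
    else: z[225:280,285:360]=m[225:280,285:360]
    cs,_=cv2.findContours(z,cv2.RETR_EXTERNAL,cv2.CHAIN_APPROX_NONE)
    for k in cs:
        if cv2.contourArea(k)<15:continue
        M=cv2.moments(k);p=[M['m10']/M['m00'],M['m01']/M['m00']];print("chip",np.round(p,1),onz(c,p,.056 if c is s else .058).round(4)[0])
# scraper grip
hsv=cv2.cvtColor(t["color"],cv2.COLOR_BGR2HSV);im=t["color"]
m=cv2.inRange(im,(0,0,52),(60,75,255))&cv2.inRange(hsv,(3,100,50),(20,255,255));z=np.zeros_like(m);z[225:280,395:465]=m[225:280,395:465]
cs,_=cv2.findContours(z,cv2.RETR_EXTERNAL,cv2.CHAIN_APPROX_NONE);k=max(cs,key=cv2.contourArea)
r=cv2.minAreaRect(k);b=cv2.boxPoints(r);print(r);w=onz(t,b,.08);print("grip",w.round(4),w.mean(0))
for i in range(4):
    d=w[(i+1)%4]-w[i];print(np.linalg.norm(d).round(4),np.arctan2(d[1],d[0]).round(3))
# scene grip top corners & foot corners
ws=onz(s,sp([[56,345],[172,303],[186,334],[68,374]]),.08);print("scene grip top",ws.round(4),ws.mean(0))
ws=onz(s,sp([[50,400],[72,438],[230,378],[213,338]]),.029);print("scene foot top",ws.round(4),ws.mean(0))
crop(t,395,225,465,285,10,"pics/grip.png",2.2);crop(s,155,280,265,360,7,"pics/grip2.png",2.2)
E
```

```text
deck top cam [[ 0.4505  0.0462  0.05  ]
 [ 0.4469 -0.1037  0.05  ]
 [ 0.6191 -0.1086  0.05  ]
 [ 0.62    0.0416  0.05  ]]
deck scene cam (farL.. ) [[ 0.4522  0.0464  0.05  ]
 [ 0.4448 -0.0961  0.05  ]
 [ 0.6125 -0.1071  0.05  ]
 [ 0.6231  0.0432  0.05  ]]
chip [333.1 254.5] [ 0.5259 -0.0588  0.058 ]
chip [305.3 253.3] [0.5269 0.002  0.058 ]
chip [342.1 233.9] [ 0.5716 -0.0776  0.058 ]
chip [301.7 233.1] [0.5711 0.0111 0.058 ]
chip [323.  227.3] [ 0.585  -0.0353  0.058 ]
chip [304.2 268.6] [ 0.5662 -0.0761  0.056 ]
chip [327.9 263.3] [ 0.581  -0.0336  0.056 ]
chip [343.6 248.2] [0.5674 0.0125 0.056 ]
chip [299.9 249.4] [ 0.5211 -0.057   0.056 ]
chip [326.5 236.7] [0.523  0.0033 0.056 ]
((437.0769348144531, 249.61538696289062), (31.770809173583984, 10.198038101196289), 11.309932708740234)
grip [[ 0.536  -0.2452  0.08  ]
 [ 0.5577 -0.2493  0.08  ]
 [ 0.5461 -0.3165  0.08  ]
 [ 0.5244 -0.3122  0.08  ]] [ 0.54105557 -0.28081093  0.08      ]
0.0221 -0.188
0.0681 -1.742
0.022 2.948
0.068 1.4
scene grip top [[ 0.5262 -0.3123  0.08  ]
 [ 0.5374 -0.2464  0.08  ]
 [ 0.5623 -0.249   0.08  ]
 [ 0.5489 -0.314   0.08  ]] [ 0.54369073 -0.28043641  0.08      ]
scene foot top [[ 0.5194 -0.328   0.029 ]
 [ 0.5516 -0.3269  0.029 ]
 [ 0.5677 -0.2341  0.029 ]
 [ 0.5352 -0.2297  0.029 ]] [ 0.54343596 -0.27967479  0.029     ]
```

View pics/grip.png

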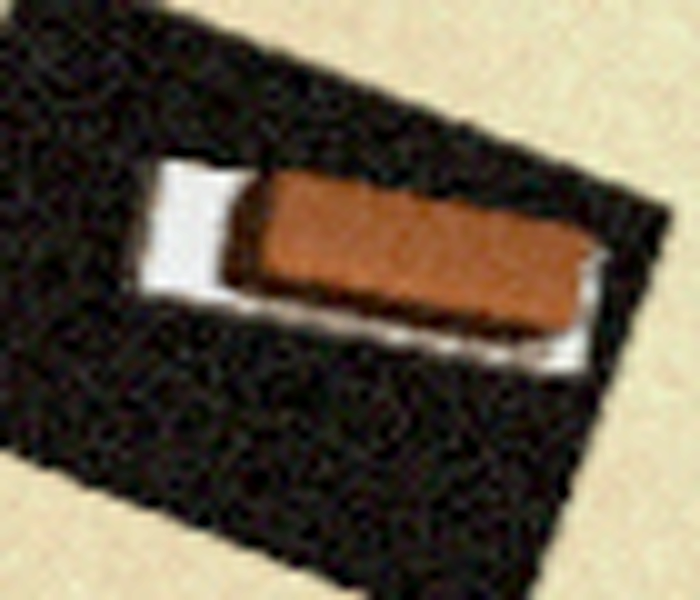

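View pics/grip2.png

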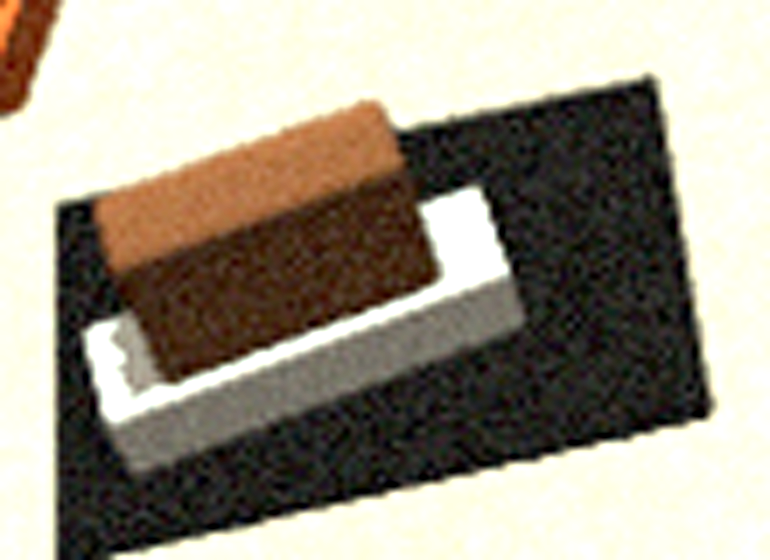

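```bash
cat > plan.py <<'E'
import sys,numpy as np
from scipy.spatial.transform import Rotation as Ro
from cell import robot
o=robot.observe();R=Ro.from_euler('xyz',o["tool_rot"]).as_matrix()
a=[float(v) for v in sys.argv[1:]]
print("t%.2f"%o["time"],"tcp",o["tool_pos"].round(4),"rot",o["tool_rot"].round(3),"F",o["contact_force"].round(1),"open %.4f"%o["opening"])
if a:
    d=R.T@(np.array(a[:3])-o["tool_pos"]);y=o["tool_rot"][2]
    w=(a[3]-y+np.pi)%(2*np.pi)-np.pi
    print("units",(d/.025).round(2),"roll",round(-np.degrees(w)/6,2))
E
python3 plan.py 0.5425 -0.280 0.2 1.396
python3 -m crank '{"claw":[1,1,1,1,1,1,1,1],"delta_pos":[[1.2,-0.3,0],[2.4,-0.6,0],[3.6,-0.9,0],[4.8,-1.2,0],[6,-1.5,0],[7.2,-1.8,0],[8.4,-2.1,0],[9,-2.25,0]],"roll":[-1,-2,-3,-4,-5,-6,-7,-7]}' 25
python3 plan.py 0.5425 -0.280 0.15 1.396
```

```text
t0.30 tcp [ 0.1354 -0.5071  0.2265] rot [-3.141 -0.     0.261] F [0.6 1.2 0.8] open 0.0916
units [18.08 -4.58  1.06] roll -10.84
time: 0.97
tool_pos: [0.3407, -0.393, 0.2267]
tool_rot: [3.141, -0.001, 1.001]
contact_force: [-0.3, 0.9, -0.2]
opening: 0.0916
t0.97 tcp [ 0.3407 -0.393   0.2267] rot [ 3.141e+00 -1.000e-03  1.001e+00] F [-0.3  0.9 -0.2] open 0.0916
units [8.16 4.36 3.08] roll -3.77
```

```bash
python3 -m crank '{"claw":[1,1,1,1,1,1,1,1],"delta_pos":[[1.2,0.6,0.4],[2.4,1.3,0.8],[3.6,1.9,1.2],[4.8,2.5,1.6],[6,3.2,2],[7.2,3.8,2.5],[8.15,4.35,3],[8.15,4.35,3]],"roll":[-0.6,-1.2,-1.8,-2.4,-3,-3.5,-3.8,-3.8]}'
python3 -m crank '{"claw":[1,1,1,1,1,1,1,1],"delta_pos":[[0,0,0],[0,0,0],[0,0,0],[0,0,0],[0,0,0],[0,0,0],[0,0,0],[0,0,0]],"roll":[0,0,0,0,0,0,0,0]}'
python3 plan.py 0.5425 -0.280 0.041 1.396
python3 - <<'E'
from h import *
t=robot.read_camera("top");s=robot.read_camera("scene")
crop(s,100,180,300,380,3,"pics/ap.png",2)
E
```

```text
time: 1.63
tool_pos: [0.5432, -0.2798, 0.1486]
tool_rot: [-3.139, -0.003, 1.397]
contact_force: [-0.8, 0.1, -0.4]
opening: 0.0917
time: 2.3
tool_pos: [0.5404, -0.2837, 0.152]
tool_rot: [3.141, 0.0, 1.391]
contact_force: [-0.2, 0.7, 0.4]
opening: 0.0919
t2.30 tcp [ 0.5404 -0.2837  0.152 ] rot [3.141 0.    1.391] F [-0.2  0.7  0.4] open 0.0919
units [0.16 0.05 4.44] roll -0.04
```

View pics/ap.png

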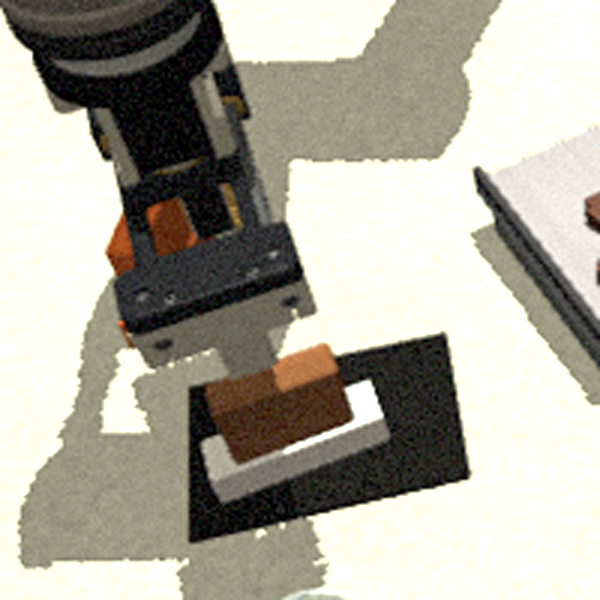

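The open jaws straddle the wooden grip (crop 275,400) and line up with it. Going down.

```bash
python3 -m crank '{"claw":[1,1,1,1,1,1,1,1],"delta_pos":[[0.15,0.05,0.8],[0.15,0.05,1.6],[0.15,0.05,2.4],[0.15,0.05,3.1],[0.15,0.05,3.7],[0.15,0.05,4.1],[0.15,0.05,4.4],[0.15,0.05,4.4]],"roll":[0,0,0,0,0,0,0,0]}'
python3 -m crank '{"claw":[1,1,0.5,0.3,0.2,0.1,0,0],"delta_pos":[[0,0,0],[0,0,0],[0,0,0],[0,0,0],[0,0,0],[0,0,0],[0,0,0],[0,0,0]],"roll":[0,0,0,0,0,0,0,0]}' 35
python3 -m crank '{"claw":[0,0,0,0,0,0,0,0],"delta_pos":[[0,0,0],[0,0,0],[0,0,0],[0,0,0],[0,0,0],[0,0,0],[0,0,0],[0,0,0]],"roll":[0,0,0,0,0,0,0,0]}' 35
python3 plan.py 0.5425 -0.280 0.175 1.396
```

```text
time: 3.07
tool_pos: [0.5418, -0.2795, 0.0403]
tool_rot: [-3.139, -0.001, 1.392]
contact_force: [-0.9, 0.8, 0.4]
opening: 0.0914
time: 3.73
tool_pos: [0.5425, -0.28, 0.0418]
tool_rot: [3.141, 0.0, 1.392]
contact_force: [-0.7, -0.9, -0.7]
opening: 0.0561
time: 4.4
tool_pos: [0.5422, -0.2799, 0.0417]
tool_rot: [-3.141, -0.0, 1.392]
contact_force: [-0.9, 0.3, 0.1]
opening: 0.0241
t4.40 tcp [ 0.5422 -0.2799  0.0417] rot [-3.141 -0.     1.392] F [-0.9  0.3  0.1] open 0.0241
units [-0.    0.01 -5.33] roll -0.04
```

```bash
python3 -m crank '{"claw":[0,0,0,0,0,0,0,0],"delta_pos":[[0,0,-0.4],[0,0,-1],[0,0,-1.8],[0,0,-2.6],[0,0,-3.4],[0,0,-4.2],[0,0,-4.8],[0,0,-4.8]],"roll":[0,0,0,0,0,0,0,0]}'
python3 -m crank '{"claw":[0,0,0,0,0,0,0,0],"delta_pos":[[0,0,0],[0,0,0],[0,0,0],[0,0,0],[0,0,0],[0,0,0],[0,0,0],[0,0,0]],"roll":[0,0,0,0,0,0,0,0]}'
python3 plan.py 0.478 -0.0487 0.16 1.546
python3 - <<'E'
from h import *
t=robot.read_camera("top");s=robot.read_camera("scene")
crop(s,100,120,420,360,2.5,"pics/lift.png",2)
E
```

```text
time: 5.07
tool_pos: [0.5441, -0.2809, 0.1658]
tool_rot: [3.135, 0.003, 1.392]
contact_force: [0.8, -0.2, -2.7]
opening: 0.0238
time: 5.73
tool_pos: [0.5424, -0.28, 0.1615]
tool_rot: [-3.141, -0.0, 1.392]
contact_force: [0.1, -0.1, -1.9]
opening: 0.024
t5.73 tcp [ 0.5424 -0.28    0.1615] rot [-3.141 -0.     1.392] F [ 0.1 -0.1 -1.9] open 0.0240
units [ 8.64 -4.18  0.06] roll -1.47
```

View pics/lift.png

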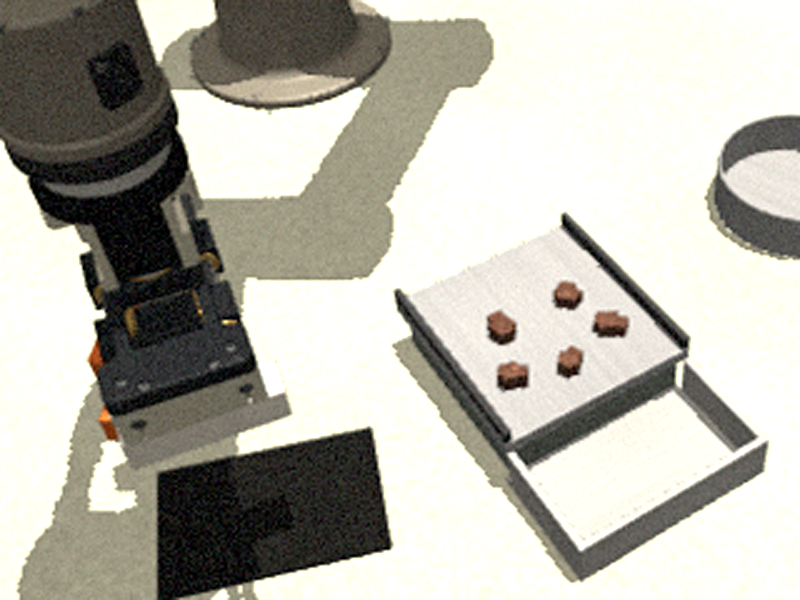

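The scraper hangs level under the gripper (crop 210,425), the mat is empty and the chips haven't moved. Moving over the near end of the deck.

```bash
python3 -m crank '{"claw":[0,0,0,0,0,0,0,0],"delta_pos":[[1.2,-0.6,0],[2.5,-1.2,0],[3.8,-1.8,0],[5.1,-2.4,0],[6.4,-3.1,0],[7.5,-3.7,0],[8.3,-4.05,0],[8.65,-4.2,0]],"roll":[-0.2,-0.4,-0.6,-0.8,-1,-1.2,-1.4,-1.45]}'
python3 -m crank '{"claw":[0,0,0,0,0,0,0,0],"delta_pos":[[0,0,0],[0,0,0],[0,0,0],[0,0,0],[0,0,0],[0,0,0],[0,0,0],[0,0,0]],"roll":[0,0,0,0,0,0,0,0]}'
python3 plan.py 0.478 -0.0487 0.1 1.546
python3 - <<'E'
from h import *
t=robot.read_camera("top");s=robot.read_camera("scene")
crop(s,160,120,420,360,2.4,"pics/over.png",2);crop(t,250,150,400,310,3.7,"pics/overt.png",2)
E
```

```text
time: 6.5
tool_pos: [0.4766, -0.0458, 0.162]
tool_rot: [-3.141, -0.001, 1.547]
contact_force: [0.7, -0.4, -3.5]
opening: 0.0239
time: 7.17
tool_pos: [0.4777, -0.0488, 0.1616]
tool_rot: [-3.141, 0.0, 1.543]
contact_force: [0.3, -0.2, -2.5]
opening: 0.0241
t7.17 tcp [ 0.4777 -0.0488  0.1616] rot [-3.141  0.     1.543] F [ 0.3 -0.2 -2.5] open 0.0241
units [0.01 0.01 2.46] roll -0.03
```

View pics/over.png

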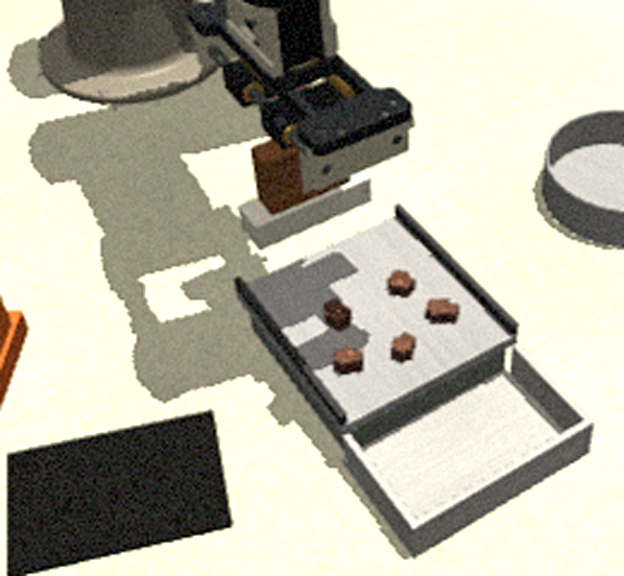

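View pics/overt.png

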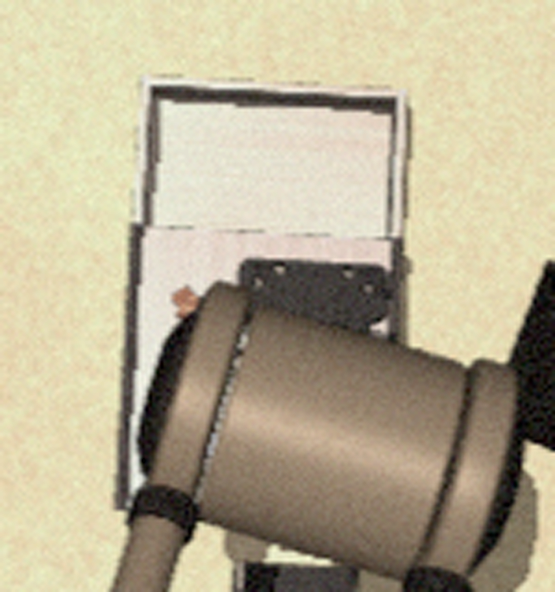

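```bash
python3 -m crank '{"claw":[0,0,0,0,0,0,0,0],"delta_pos":[[0,0,0.4],[0,0,0.9],[0,0,1.4],[0,0,1.9],[0,0,2.3],[0,0,2.6],[0,0,2.7],[0,0,2.7]],"roll":[0,0,0,0,0,0,0,0]}'
python3 -m crank '{"claw":[0,0,0,0,0,0,0,0],"delta_pos":[[0,0,0],[0,0,0],[0,0,0],[0,0,0],[0,0,0.05],[0,0,0.1],[0,0,0.1],[0,0,0.1]],"roll":[0,0,0,0,0,0,0,0]}'
python3 plan.py 0.478 -0.0487 0.0902 1.546
python3 - <<'E'
from h import *
s=robot.read_camera("scene")
crop(s,220,160,420,340,3,"pics/low.png",2)
E
```

```text
time: 7.93
tool_pos: [0.4774, -0.0484, 0.0938]
tool_rot: [-3.141, -0.0, 1.544]
contact_force: [0.0, -0.2, -2.8]
opening: 0.0239
time: 8.6
tool_pos: [0.4775, -0.0485, 0.0916]
tool_rot: [-3.141, 0.0, 1.544]
contact_force: [-0.8, -0.2, -2.4]
opening: 0.0239
t8.60 tcp [ 0.4775 -0.0485  0.0916] rot [-3.141  0.     1.544] F [-0.8 -0.2 -2.4] open 0.0239
units [-0.01  0.02  0.06] roll -0.02
```

View pics/low.png

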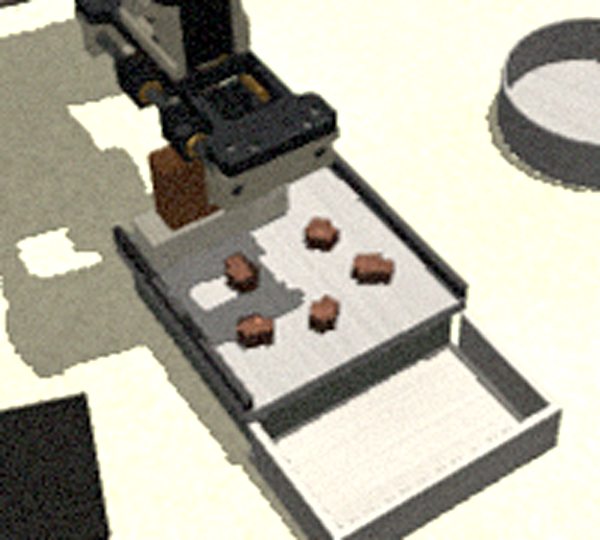

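The foot is just above the deck (crop 210,215) and behind all the chips. First pass, on the right side.

```bash
python3 -m crank '{"claw":[0,0,0,0,0,0,0,0],"delta_pos":[[0,0.15,0.04],[0,0.4,0.04],[0,0.65,0.04],[0,0.9,0.04],[0,1.15,0.04],[0,1.4,0.04],[0,1.65,0.04],[0,1.9,0.04]],"roll":[0,0,0,0,0,0,0,0]}'
python3 -m crank '{"claw":[0,0,0,0,0,0,0,0],"delta_pos":[[0,0.25,0],[0,0.5,0],[0,0.75,0],[0,1,0],[0,1.25,0],[0,1.5,0],[0,1.75,0],[0,1.9,0]],"roll":[0,0,0,0,0,0,0,0]}'
python3 plan.py
python3 - <<'E'
from h import *
s=robot.read_camera("scene")
crop(s,220,160,420,340,3,"pics/p1.png",2)
E
```

```text
time: 9.32
tool_pos: [0.5258, -0.0498, 0.0906]
tool_rot: [-3.142, 0.0, 1.544]
contact_force: [-0.2, -0.3, -2.5]
opening: 0.0239
time: 9.98
tool_pos: [0.5735, -0.0511, 0.0907]
tool_rot: [3.141, 0.0, 1.544]
contact_force: [-0.6, 0.0, -2.6]
opening: 0.0238
t9.98 tcp [ 0.5735 -0.0511  0.0907] rot [3.141 0.    1.544] F [-0.6  0.  -2.6] open 0.0238
```

View pics/p1.png

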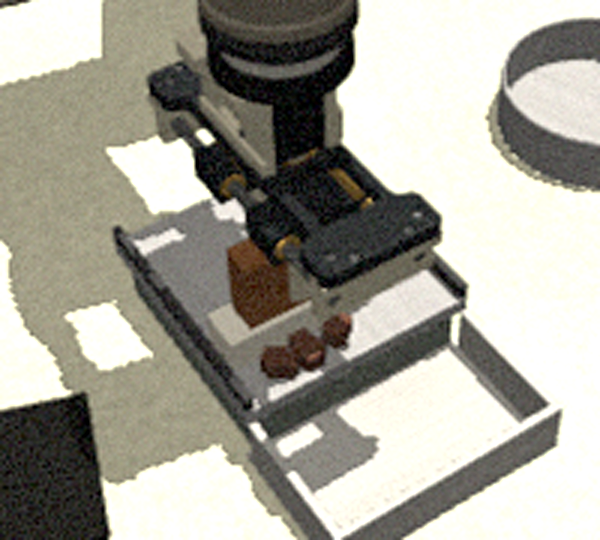

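Three chips ride ahead of the foot, close to the edge (crop 278,360; 307,348; 337,328). Pushing them over.

```bash
python3 -m crank '{"claw":[0,0,0,0,0,0,0,0],"delta_pos":[[0,0.25,0],[0,0.5,0],[0,0.8,0],[0,1.1,0],[0,1.4,0],[0,1.7,0],[0,1.95,0],[0,2.15,0]],"roll":[0,0,0,0,0,0,0,0]}'
python3 -m crank '{"claw":[0,0,0,0,0,0,0,0],"delta_pos":[[0,0.05,0],[0,0.05,0],[0,0.05,0],[0,0.05,0],[0,0.05,0],[0,0.05,0],[0,0.05,0],[0,0.05,0]],"roll":[0,0,0,0,0,0,0,0]}'
python3 plan.py
python3 - <<'E'
from h import *
s=robot.read_camera("scene");t=robot.read_camera("top")
crop(s,220,160,420,340,3,"pics/p2.png",2);crop(t,250,150,400,310,3.7,"pics/p2t.png",2)
E
```

```text
time: 10.7
tool_pos: [0.6272, -0.0526, 0.0906]
tool_rot: [3.141, 0.0, 1.544]
contact_force: [-0.3, -0.8, -3.4]
opening: 0.0239
time: 11.37
tool_pos: [0.6275, -0.0526, 0.0908]
tool_rot: [3.142, 0.0, 1.544]
contact_force: [0.0, 0.2, -2.7]
opening: 0.0241
t11.37 tcp [ 0.6275 -0.0526  0.0908] rot [3.142 0.    1.544] F [ 0.   0.2 -2.7] open 0.0241
```

View pics/p2.png

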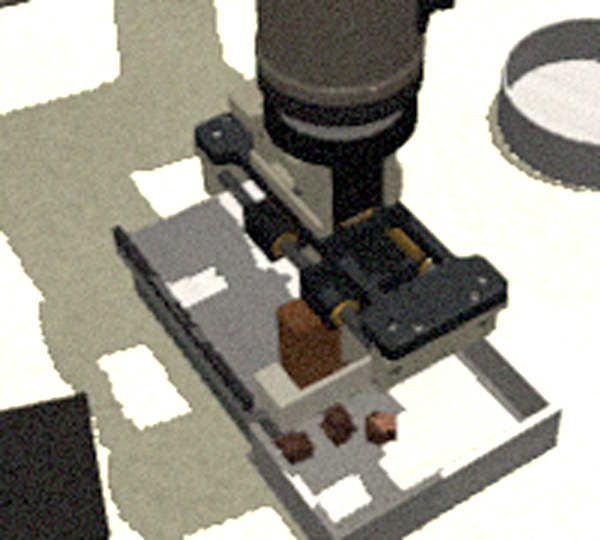

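View pics/p2t.png

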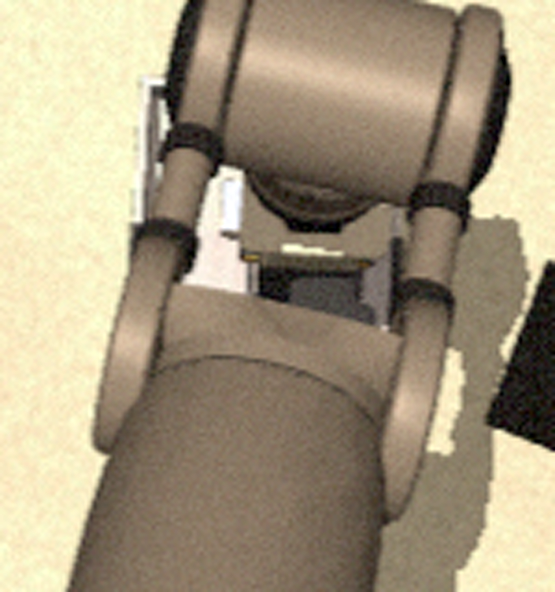

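Three chips are in the tray (crop 295,445; 338,425; 380,427). Lifting, going back and looking.

```bash
python3 -m crank '{"claw":[0,0,0,0,0,0,0,0],"delta_pos":[[0,0,-0.5],[0,0,-1.1],[0,0,-1.8],[0,0,-2.4],[0,0,-2.8],[0,-0.5,-2.8],[0,-1.2,-2.8],[0,-2,-2.8]],"roll":[0,0,0,0,0,0,0,0]}'
python3 plan.py 0.479 -0.0087 0.16 1.546
```

```text
time: 12.13
tool_pos: [0.5773, -0.0512, 0.1605]
tool_rot: [3.141, 0.0, 1.544]
contact_force: [-0.3, 0.5, -3.4]
opening: 0.0235
t12.13 tcp [ 0.5773 -0.0512  0.1605] rot [3.141 0.    1.544] F [-0.3  0.5 -3.4] open 0.0235
units [ 1.59 -3.98  0.02] roll -0.02
```

```bash
python3 -m crank '{"claw":[0,0,0,0,0,0,0,0],"delta_pos":[[0.3,-0.7,0],[0.6,-1.5,0],[0.9,-2.2,0],[1.2,-3,0],[1.5,-3.6,0],[1.6,-3.9,0],[1.6,-3.9,0],[1.6,-3.9,0]],"roll":[0,0,0,0,0,0,0,0]}'
python3 plan.py 0.479 -0.0087 0.0905 1.546
python3 - <<'E'
from h import *
s=robot.read_camera("scene");t=robot.read_camera("top")
crop(s,220,160,420,340,3,"pics/p3.png",2);crop(t,250,150,400,310,3.7,"pics/p3t.png",2)
E
```

```text
time: 12.8
tool_pos: [0.482, -0.0088, 0.1611]
tool_rot: [3.14, 0.0, 1.544]
contact_force: [1.3, -0.3, -2.7]
opening: 0.0239
t12.80 tcp [ 0.482  -0.0088  0.1611] rot [3.14  0.    1.544] F [ 1.3 -0.3 -2.7] open 0.0239
units [ 0.   -0.12  2.82] roll -0.02
```

View pics/p3.png

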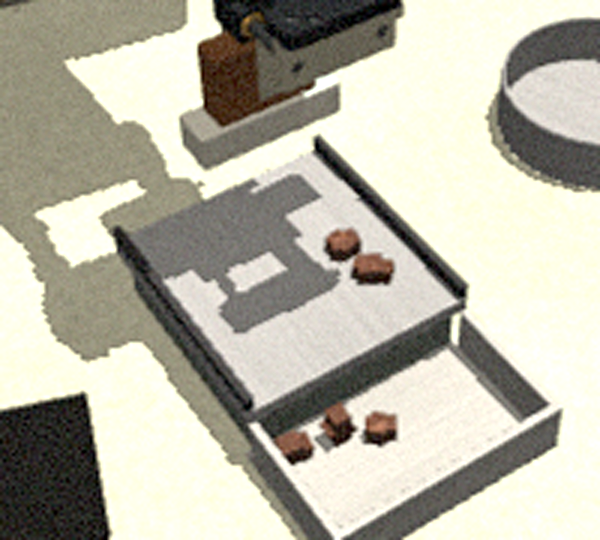

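View pics/p3t.png

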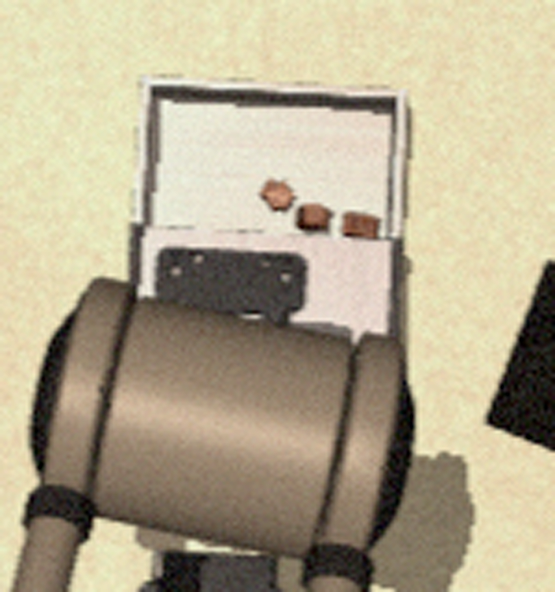

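Three chips are in the tray. Two remain on the left of the deck (scene crop 342,243; 373,268), inside the second lane. Lowering for the second pass.

```bash
python3 -m crank '{"claw":[0,0,0,0,0,0,0,0],"delta_pos":[[0,-0.1,0.4],[0,-0.1,0.9],[0,-0.1,1.4],[0,-0.1,1.9],[0,-0.1,2.3],[0,-0.1,2.6],[0,-0.1,2.75],[0,-0.1,2.8]],"roll":[0,0,0,0,0,0,0,0]}'
python3 -m crank '{"claw":[0,0,0,0,0,0,0,0],"delta_pos":[[0,0,0],[0,0,0],[0,0,0],[0,0,0],[0,0,0],[0,0,0],[0,0,0],[0,0,0]],"roll":[0,0,0,0,0,0,0,0]}'
python3 plan.py 0.627 -0.0125 0.0905 1.546
python3 - <<'E'
from h import *
s=robot.read_camera("scene")
crop(s,220,160,420,340,3,"pics/p4.png",2)
E
```

```text
time: 13.57
tool_pos: [0.4789, -0.0087, 0.0901]
tool_rot: [-3.141, -0.0, 1.543]
contact_force: [0.3, -0.6, -2.6]
opening: 0.0238
time: 14.23
tool_pos: [0.4788, -0.0085, 0.0908]
tool_rot: [3.141, 0.0, 1.544]
contact_force: [-0.1, 0.4, -2.7]
opening: 0.0242
t14.23 tcp [ 0.4788 -0.0085  0.0908] rot [3.141 0.    1.544] F [-0.1  0.4 -2.7] open 0.0242
units [0.   5.93 0.01] roll -0.02
```

View pics/p4.png

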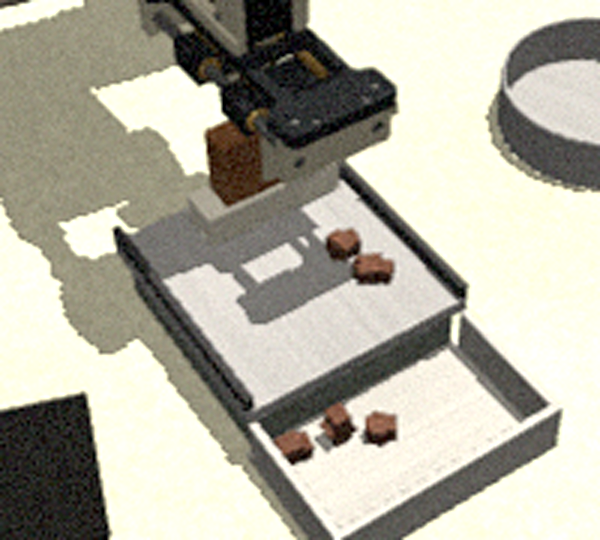

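The foot is down behind both chips and clear of the left rim. Pushing.

```bash
python3 -m crank '{"claw":[0,0,0,0,0,0,0,0],"delta_pos":[[0,0.15,0],[0,0.4,0],[0,0.65,0],[0,0.9,0],[0,1.15,0],[0,1.4,0],[0,1.65,0],[0,1.9,0]],"roll":[0,0,0,0,0,0,0,0]}'
python3 -m crank '{"claw":[0,0,0,0,0,0,0,0],"delta_pos":[[0,0.25,0],[0,0.5,0],[0,0.75,0],[0,1,0],[0,1.25,0],[0,1.5,0],[0,1.75,0],[0,2,0]],"roll":[0,0,0,0,0,0,0,0]}'
python3 -m crank '{"claw":[0,0,0,0,0,0,0,0],"delta_pos":[[0,0.25,0],[0,0.5,0],[0,0.8,0],[0,1.1,0],[0,1.4,0],[0,1.7,0],[0,1.95,0],[0,2.05,0]],"roll":[0,0,0,0,0,0,0,0]}'
python3 -m crank '{"claw":[0,0,0,0,0,0,0,0],"delta_pos":[[0,0,0],[0,0,0],[0,0,0],[0,0,-0.5],[0,0,-1.1],[0,0,-1.8],[0,0,-2.4],[0,0,-2.8]],"roll":[0,0,0,0,0,0,0,0]}'
python3 plan.py 0.5422 -0.2799 0.16 1.392
python3 - <<'E'
from h import *
s=robot.read_camera("scene")
crop(s,220,160,420,340,3,"pics/p5.png",2)
E
```

```text
time: 14.95
tool_pos: [0.5268, -0.0098, 0.0906]
tool_rot: [-3.141, 0.0, 1.544]
contact_force: [0.5, -0.7, -3.0]
opening: 0.0239
time: 15.62
tool_pos: [0.5768, -0.0112, 0.0907]
tool_rot: [-3.142, 0.0, 1.544]
contact_force: [-0.1, -1.3, -2.7]
opening: 0.0239
time: 16.28
tool_pos: [0.6285, -0.0126, 0.0906]
tool_rot: [3.141, 0.0, 1.544]
contact_force: [0.7, -0.5, -2.3]
opening: 0.024
time: 16.95
tool_pos: [0.6277, -0.0126, 0.1626]
tool_rot: [3.14, 0.0, 1.544]
contact_force: [1.4, -0.0, -2.1]
opening: 0.0237
t16.95 tcp [ 0.6277 -0.0126  0.1626] rot [3.14  0.    1.544] F [ 1.4 -0.  -2.1] open 0.0237
units [-10.78  -3.13   0.1 ] roll 1.45
```

View pics/p5.png

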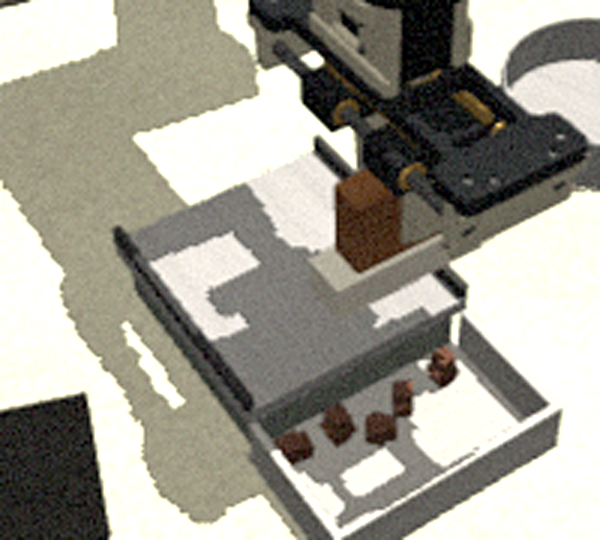

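All five chips appear in the tray (crop 295,445; 338,425; 380,430; 403,398; 443,367). Going back to the mat and checking on the way.

```bash
python3 -m crank '{"claw":[0,0,0,0,0,0,0,0],"delta_pos":[[-1.2,-0.3,0],[-2.5,-0.7,0],[-3.9,-1.1,0],[-5.3,-1.5,0],[-6.7,-1.9,0],[-8.1,-2.3,0],[-9.2,-2.7,0],[-10,-2.9,0]],"roll":[0.2,0.4,0.6,0.8,1,1.2,1.4,1.45]}'
python3 -m crank '{"claw":[0,0,0,0,0,0,0,0],"delta_pos":[[-0.3,-0.1,0],[-0.5,-0.2,0],[-0.7,-0.3,0],[-0.7,-0.3,0],[-0.7,-0.3,0],[-0.7,-0.3,0],[-0.7,-0.3,0],[-0.7,-0.3,0]],"roll":[0,0,0,0,0,0,0,0]}'
python3 plan.py 0.540 -0.275 0.0425 1.392
python3 - <<'E'
from h import *
s=robot.read_camera("scene");t=robot.read_camera("top")
crop(s,160,180,420,375,3,"pics/p6.png",2);crop(t,270,150,370,310,3.7,"pics/p6t.png",2)
E
```

```text
time: 17.67
tool_pos: [0.5463, -0.263, 0.16]
tool_rot: [-3.14, 0.0, 1.389]
contact_force: [-0.4, 0.7, -3.0]
opening: 0.0241
time: 18.33
tool_pos: [0.538, -0.2757, 0.1608]
tool_rot: [3.141, 0.0, 1.393]
contact_force: [0.2, -0.2, -2.3]
opening: 0.0236
t18.33 tcp [ 0.538  -0.2757  0.1608] rot [3.141 0.    1.393] F [ 0.2 -0.2 -2.3] open 0.0236
units [0.04 0.07 4.73] roll 0.01
```

View pics/p6.png

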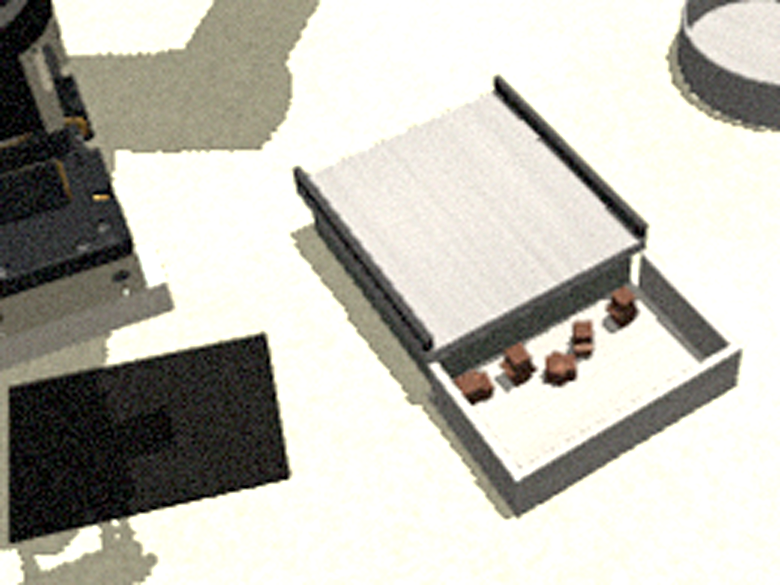

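View pics/p6t.png

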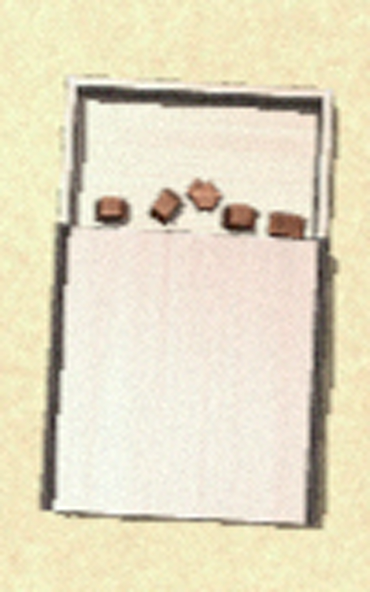

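The deck is clear and all five chips lie on the tray floor in both views. Setting the scraper down.

```bash
python3 -m crank '{"claw":[0,0,0,0,0,0,0,0],"delta_pos":[[0,0,0.6],[0,0,1.3],[0,0,2],[0,0,2.7],[0,0,3.3],[0,0,3.8],[0,0,4.2],[0,0,4.4]],"roll":[0,0,0,0,0,0,0,0]}'
python3 -m crank '{"claw":[0,0,0,0,0,0,0,0],"delta_pos":[[0,0,0.05],[0,0,0.1],[0,0,0.15],[0,0,0.2],[0,0,0.25],[0,0,0.3],[0,0,0.33],[0,0,0.33]],"roll":[0,0,0,0,0,0,0,0]}'
python3 -m crank '{"claw":[0,0,0,0,0,0,0,0],"delta_pos":[[0,0,0],[0,0,0],[0,0,0],[0,0,0],[0,0,0],[0,0,0],[0,0,0],[0,0,0]],"roll":[0,0,0,0,0,0,0,0]}'
python3 plan.py 0.540 -0.275 0.0420 1.392
```

```text
time: 19.1
tool_pos: [0.5372, -0.276, 0.0493]
tool_rot: [-3.14, -0.001, 1.392]
contact_force: [-0.1, -0.2, -2.6]
opening: 0.0238
time: 19.77
tool_pos: [0.5376, -0.2763, 0.0424]
tool_rot: [-3.141, 0.0, 1.392]
contact_force: [-0.0, -0.1, -2.5]
opening: 0.0236
time: 20.43
tool_pos: [0.5377, -0.2764, 0.0425]
tool_rot: [3.142, 0.0, 1.392]
contact_force: [0.3, 0.5, -1.9]
opening: 0.0239
t20.43 tcp [ 0.5377 -0.2764  0.0425] rot [3.142 0.    1.392] F [ 0.3  0.5 -1.9] open 0.0239
units [0.07 0.08 0.02] roll -0.0
```

```bash
python3 -m crank '{"claw":[0,0,0,0,0,0,0,0],"delta_pos":[[0,0,0.01],[0,0,0.02],[0,0,0.03],[0,0,0.04],[0,0,0.04],[0,0,0.04],[0,0,0.04],[0,0,0.04]],"roll":[0,0,0,0,0,0,0,0]}'
python3 -m crank '{"claw":[0.28,0.3,0.35,0.4,0.5,0.7,0.9,1],"delta_pos":[[0,0,0],[0,0,0],[0,0,0],[0,0,0],[0,0,0],[0,0,0],[0,0,0],[0,0,0]],"roll":[0,0,0,0,0,0,0,0]}'
python3 -m crank '{"claw":[1,1,1,1,1,1,1,1],"delta_pos":[[0,0,0],[0,0,0],[0,0,0],[0,0,0],[0,0,0],[0,0,0],[0,0,0],[0,0,0]],"roll":[0,0,0,0,0,0,0,0]}'
python3 -m crank '{"claw":[1,1,1,1,1,1,1,1],"delta_pos":[[0,0,0],[0,0,0],[0,0,-0.4],[0,0,-1],[0,0,-1.8],[0,0,-2.6],[0,0,-3.4],[0,0,-4.2]],"roll":[0,0,0,0,0,0,0,0]}'
python3 -m crank '{"claw":[1,1,1,1,1,1,1,1],"delta_pos":[[-0.8,0,-0.8],[-1.6,0,-1.6],[-2.6,0,-2],[-3.8,0,-2],[-5,0,-2],[-6,0,-2],[-6.5,0,-2],[-6.5,0,-2]],"roll":[0,0,0,0,0,0,0,0]}'
python3 -m crank '{"claw":[1,1,1,1,1,1,1,1],"delta_pos":[[0,0,0],[0,0,0],[0,0,0],[0,0,0],[0,0,0],[0,0,0],[0,0,0],[0,0,0]],"roll":[0,0,0,0,0,0,0,0]}'
python3 - <<'E'
from h import *
s=robot.read_camera("scene");t=robot.read_camera("top")
cv2.imwrite("pics/e.png",cv2.convertScaleAbs(s["color"],alpha=1.8));cv2.imwrite("pics/et.png",cv2.convertScaleAbs(t["color"],alpha=1.8))
E
```

```text
time: 21.1
tool_pos: [0.5377, -0.2764, 0.0417]
tool_rot: [3.141, 0.0, 1.392]
contact_force: [-1.4, 0.7, 0.4]
opening: 0.0241
time: 21.77
tool_pos: [0.5377, -0.2764, 0.0415]
tool_rot: [3.142, 0.0, 1.392]
contact_force: [0.2, -0.4, 0.8]
opening: 0.0589
time: 22.43
tool_pos: [0.5377, -0.2764, 0.0415]
tool_rot: [3.142, 0.0, 1.392]
contact_force: [0.6, -0.4, -0.8]
opening: 0.0916
time: 23.1
tool_pos: [0.5377, -0.2764, 0.1483]
tool_rot: [3.141, 0.0, 1.392]
contact_force: [0.1, -0.5, -0.1]
opening: 0.0918
time: 23.77
tool_pos: [0.5077, -0.4387, 0.1966]
tool_rot: [3.141, 0.001, 1.389]
contact_force: [-0.2, 0.5, -0.4]
opening: 0.0916
time: 24.43
tool_pos: [0.5088, -0.4361, 0.1965]
tool_rot: [3.142, 0.0, 1.392]
contact_force: [-0.4, 0.8, -0.5]
opening: 0.0916
```

View pics/e.png

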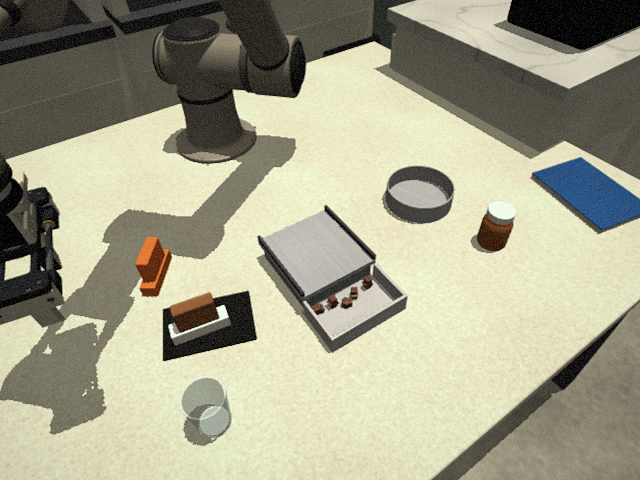

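View pics/et.png

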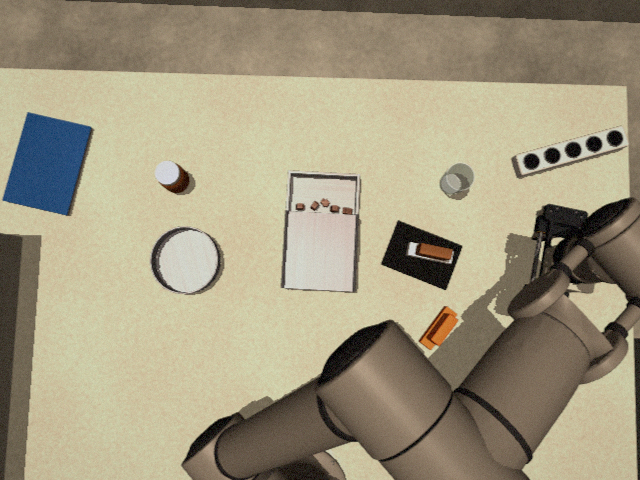

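The scraper stands upright on the mat (scene 198,318; top 432,250). The five chips are in the tray (top 300–347, 203–211). The sieve, jar, beaker and look-alike are where they started, and the arm is clear. Handing in.

```bash
python3 -c "
from cell import robot
print(robot.hand_in())"
```

```text
the job is handed in; nothing more can be done
None
```

All five chips are off the deck and in the catch tray, and the scraper is standing upright on its mat again, released. I handed the job in after about 24.5 s of the 54 s; the hand-in gives no verdict.

- **What I did:** I gripped the scraper across its 24 mm wooden grip and lifted it. Two pushes along the deck, one on the right lane and one on the left, sent three chips and then two over the edge. I then set the scraper down and moved the arm clear.
- **Last checks:** Both cameras showed the deck empty and five separate chips on the tray floor. By the gripper's position when it let go, the scraper's middle is about 13 mm from the mat's middle, against the 45 mm allowed.
- **Bystanders:** The sieve, jar, beaker and orange look-alike appear at the same pixels as at the start; I compared these by eye rather than measuring them.
- **Forces:** The readings after each move stayed below about 4 N, mostly the scraper's weight. I saw no sign of the robot touching a chip, though part of the first pass was hidden from the cameras by the gripper.

No check failed or disagreed.

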